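Stroke down the hold-down clips of a slide tray

ROBOT

A 7-joint arm with a two-finger parallel gripper is mounted at the origin on the work surface. World frame = base frame: x ahead of the robot, y to its left, z up, the work surface at z = 0. Lengths are in m, angles in rad, forces in N, time in s.
With the tool pointing down it reaches from about 0.4 to 0.875 m from the base axis. Payload 19.3 kg.
Tool frame: the origin (TCP) lies at the very end of the fingers, on their centre line; the grasp point (between the pads) lies 19 mm behind it; z points along the fingers, y is the line along which they close (so a half turn about z gives the same grasp; the last joint's range is limited). The gripper opens to 85 mm and grips with 20 to 120 N. Pads are 22 mm wide; open, the fingers measure 114 mm over their backs; the gripper's body (76 mm by 85 mm) begins 54 mm behind the grasp point. The pads swing forward as they close: fully open they stand 13 mm farther back than shut.
Start: joints at [1.214, 0.521, -0.036, 1.599, 0.021, 1.021, -0.113], TCP at [0.177, -0.599, 0.195] pointing down, gripper open.
Joint ranges: [-2.91, 2.91], [-0.3, 2.13], [-1.5, 1.42], [0.17, 2.43], [-1.26, 4.41], [0.16, 1.93], [-2.52, 2.52]. Speed limits (rad/s): [1.89, 1.89, 2.39, 2.39, 3.01, 3.01, 3.01].

INTERFACE

Orientations are given as [roll, pitch, yaw] about the fixed x, y, z axes, in that order (R = Rz(yaw) Ry(pitch) Rx(roll)).
In Python, from workcell import bot gives the robot as it stands. The module is installed in compiled form; this text tells all that it offers.
- The arm moves only by the tool apply_moves, never from a script. Its arguments are lists of equal length, an entry for each row: "claw": the finger opening in m, from 0 to 0.0854; "xyz": the shift along the tool's x, y, z in m, a list of three; "twist": the turn, a rotation vector about the tool's x, y, z in rad, a list of three. A call has 1 to 20 rows; each row shifts and turns the commanded pose from where the row before left it, along the tool's axes as they then stand; what a row does not reach is not made up. A row lasts 1/10 s, in which the tool goes at most 50 mm and 8.59 degrees, less where a joint would pass 70% of its speed; a pose out of reach is approached as far as the arm can. A call with a gripper value outside its range is refused whole. The fingers move at their own pace and stop on an object; "force" is the grip in N (left out, the last holds). Time passes only in rows, so rows that do not move let the fingers close. It gives the time, the measured TCP pose, the force, the opening and the grip force at its end, in the units of the state.
- bot.observe(): the state, without advancing time (a new reading comes with each control period).
- bot.grab_frame(name): name is "scene" or "top"; returns a dict with "img" (400x640x3 uint8, red, green, blue), "vfov" (degrees; the focal length in pixels is half the picture's height over the tangent of half this angle, whatever the lens; pixels are square), "cx", "cy" (the principal point, pixels), "distortion" ([k1, k2, p1, p2, k3] as OpenCV has them; the pictures are not rectified), "view" (4x4, takes a point from world to camera coordinates). Camera axes: x right, y up, looking along -z (the intrinsics and any distortion apply to the point x, -y, -z); pixel columns grow to the right and rows downward; lengths in m; the calibration is good to about 2 mm. A picture is of the moment at which its call begins. There is no depth.
- bot.job_done(): hands the job in; it is judged then, once.
Trained networks look in the newest picture that a camera, given by its name, has taken for a name from the list of things; names that differ only in an ending like _2 or _b are one class to them, and where a whole thing is asked for, a point or a joint stands for the part that bears it (a point fixed in the world has none). Each returns a list of dicts, best first, with "score" (0 to 1); they miss things now and then, are a little off and sometimes report something else, mostly with a low value. They report only what shows in the picture. A call takes as long as a camera call.
- bot.find_in(camera, query): "position" ([x, y, z] in m, in world coordinates, good to about 4 mm: the middle of the surface that is visible of it).
The state is a dict: "clock": time; "qpos": joint angles; "qd": joint speeds; "joint_efforts": joint torques, N m; "position": TCP position; "tool_rot": TCP orientation; "force": force on the tool from outside, world axes, zero at the start; "moment": the same for the moment, N m; "grip_width": finger opening in m; "finger_force": force on a finger pad.
Only numpy, scipy, OpenCV 4.12 (cv2) and the standard library are available. Lean on these libraries where they do the work, as an engineer would, in place of code of your own. Each camera call takes 0.05 s, during which the arm holds its last target. There are 200 camera calls.

TASK

Close the slide tray: starting from the end with the red dot, run the fingertips lightly along the row, so that the five standing clips are folded down flat over their slides one after another, the one next to the red dot first. Only stroke them with the fingertips: do not press hard on the glass, do not lift or shift the tray, and leave the jar, the bottle and the slide box alone. Finish with the hand clear.

Things in the scene. Friction and masses are not known exactly. Their poses are not given: they have to be found in the camera images.
- tray: loose aluminium microscope-slide tray, 0.9 to 1.3 kg, 104 (x) by 300 (y) by 12 mm thick, flat on the bench; origin at the centre of its underside, z up. On its centre line x = 0, from the +y end: raised white start pad with red dot, hinged clips 1 to 5 (each over a glass slide), raised white end pad. The slides are fixed, tops 13 mm above the bench.
- start_pad (a point): centre of the red dot, on top of the start pad at tray (0, 122, 20) mm, i.e. 20 mm above the bench; the pad is 34 mm (x) by 50 mm (y)
- end_pad (a point): centre of the top of the white end pad at tray (0, -137, 20) mm; the pad is 34 mm (x) by 22 mm (y), 20 mm above the bench
- clip1 (a joint): angle of clip 1 (slide with yellow label), rad: 0 = flat, 1.57 = upright, at most 1.9. Black flap with blue free edge, 21 (tray x) x 34 x 3 mm; hinge along tray x at tray y = 83 mm, 18 mm above the bench. It folds towards tray -y, away from the start pad; flat, its top is 19.5 mm above the bench, its hinge 20 mm. Stiff hinge (0.008 N m): stays at any angle, closes only as far as it is pushed.
- clip2 (a joint): angle of clip 2 (slide with green label), rad: 0 = flat, 1.57 = upright, at most 1.9. Black flap with blue free edge, 21 (tray x) x 34 x 3 mm; hinge along tray x at tray y = 41 mm, 18 mm above the bench. It folds towards tray -y, away from the start pad; flat, its top is 19.5 mm above the bench, its hinge 20 mm. Stiff hinge (0.008 N m): stays at any angle, closes only as far as it is pushed.
- clip3 (a joint): angle of clip 3 (slide with blue label), rad: 0 = flat, 1.57 = upright, at most 1.9. Black flap with blue free edge, 21 (tray x) x 34 x 3 mm; hinge along tray x at tray y = -1 mm, 18 mm above the bench. It folds towards tray -y, away from the start pad; flat, its top is 19.5 mm above the bench, its hinge 20 mm. Stiff hinge (0.008 N m): stays at any angle, closes only as far as it is pushed.
- clip4 (a joint): angle of clip 4 (slide with orange label), rad: 0 = flat, 1.57 = upright, at most 1.9. Black flap with blue free edge, 21 (tray x) x 34 x 3 mm; hinge along tray x at tray y = -43 mm, 18 mm above the bench. It folds towards tray -y, away from the start pad; flat, its top is 19.5 mm above the bench, its hinge 20 mm. Stiff hinge (0.008 N m): stays at any angle, closes only as far as it is pushed.
- clip5 (a joint): angle of clip 5 (slide with white label), rad: 0 = flat, 1.57 = upright, at most 1.9. Black flap with blue free edge, 21 (tray x) x 34 x 3 mm; hinge along tray x at tray y = -85 mm, 18 mm above the bench. It folds towards tray -y, away from the start pad; flat, its top is 19.5 mm above the bench, its hinge 20 mm. Stiff hinge (0.008 N m): stays at any angle, closes only as far as it is pushed.
- stain_jar: closed glass jar with blue cap, 52 mm diameter, 75 mm tall, standing near the tray; origin at the centre of its underside; bystander
- oil_bottle: amber glass bottle with black cap, 34 mm diameter, 70 mm tall; origin at the centre of its underside; bystander
- slide_box: green plastic slide box, 34 x 88 x 30 mm, lying near the tray on the robot's side; origin at the centre of its underside; bystander

How it is judged:
By the outcome, as a careful person would: the job done as asked, in the order asked, and still so for the second after the job is handed in, with the robot touching nothing.
It also fails if it takes over 42 s, if anything falls off the work surface, if the arm or the gripper's body presses on something with over 40 N, if the wrist force passes 120 N, or if a joint passes its speed limit or range.

## Working session

There is one attempt and no reset: what is moved stays moved. The work goes in short steps, Python scripts to look and compute and a tool call to move; the robot and the scene stay as the last step left them, time stands still between calls to the robot, and variables do not carry over. Pictures are saved under pics/ and viewed, at most 10 in all, crops included, and the job is handed in when it is done.

Besides the shell and the picture viewer there is one more tool, called as name(argument=value, ...) on one line, values as JSON. apply_moves: Moves the arm, as the interface text tells. Its arguments: {"type":"object","properties":{"claw":{"type":"array"},"xyz":{"type":"array"},"twist":{"type":"array"},"force":{"type":"number"}},"required":["claw","xyz","twist"]}

```bash
mkdir -p pics
python3 - <<'E'
from workcell import bot
import cv2
s=bot.observe();print(s)
for c in("top","scene"):
    f=bot.grab_frame(c);cv2.imwrite(f"pics/{c}0.png",f["img"][:,:,::-1]);print(c,f["vfov"],f["cx"],f["cy"],f["distortion"],f["view"])
    for n in("tray","start_pad","end_pad","clip1","clip2","clip3","clip4","clip5","stain_jar","oil_bottle","slide_box"):
        print(n,[(d["score"],d["position"]) for d in bot.find_in(c,n)[:2]])
E
```

```text
{'clock': 0.0, 'qpos': array([ 1.21381777,  0.52202614, -0.03632682,  1.60000074,  0.02120354,
        1.02107912, -0.11278961]), 'qd': array([-0.00032379, -0.00080367, -0.00182131,  0.00039334, -0.00154485,
       -0.00032103, -0.0013045 ]), 'joint_efforts': array([ 2.42937545e-03, -9.27130580e+01,  1.98120967e+00, -3.69937384e+01,
        1.78061100e-02,  8.17249616e-03,  3.33112098e-05]), 'position': array([ 0.17664576, -0.59913002,  0.1945208 ]), 'tool_rot': array([-3.14046746e+00,  8.30426545e-05,  2.86780231e-01]), 'force': array([-0.58020441,  0.76824275,  0.05856168]), 'moment': array([0.02740505, 0.01090447, 0.06406196]), 'finger_force': 0.0, 'grip_width': 0.08548434114429998}
top 47.898499793294846 320.8289585609993 196.96998683711197 [0.00536457 0.         0.         0.         0.        ] [[-0.00951542 -0.99987319  0.0127692   0.0182863 ]
 [ 0.99354684 -0.00801033  0.11313936 -0.59951494]
 [-0.11302273  0.01376337  0.99349707 -0.64677309]
 [ 0.          0.          0.          1.        ]]
tray [(0.62, [0.5919, -0.0175, 0.0121])]
start_pad [(0.95, [0.5895, -0.0149, 0.0139
[... 858 characters left out ...]
    0.          1.        ]]
tray [(0.78, [0.6027, -0.0265, 0.015])]
start_pad [(0.83, [0.605, -0.0289, 0.0153])]
end_pad [(0.73, [0.6075, -0.033, 0.0118])]
clip1 [(0.57, [0.5752, 0.0615, 0.039]), (0.38, [0.6097, -0.0593, 0.0461])]
clip2 [(0.57, [0.5752, 0.0615, 0.039]), (0.38, [0.6097, -0.0593, 0.0461])]
clip3 [(0.57, [0.5752, 0.0615, 0.039]), (0.38, [0.6097, -0.0593, 0.0461])]
clip4 [(0.57, [0.5752, 0.0615, 0.039]), (0.38, [0.6097, -0.0593, 0.0461])]
clip5 [(0.57, [0.5752, 0.0615, 0.039]), (0.38, [0.6097, -0.0593, 0.0461])]
stain_jar [(0.9, [0.6698, 0.1167, 0.0511])]
oil_bottle [(0.64, [0.6967, -0.0261, 0.0424]), (0.25, [0.623, -0.0986, 0.0344])]
slide_box [(0.9, [0.4867, 0.0114, 0.0273])]
```

View pics/top0.png

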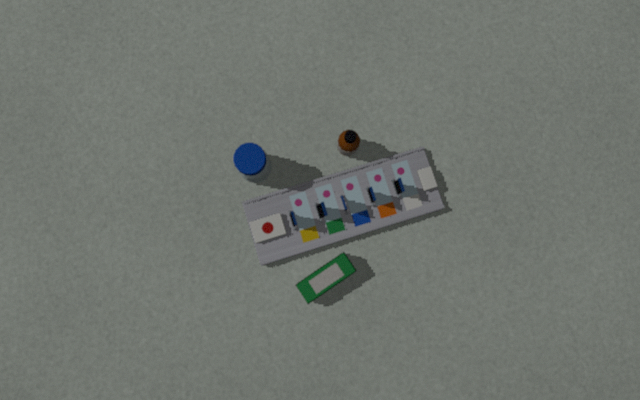

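View pics/scene0.png

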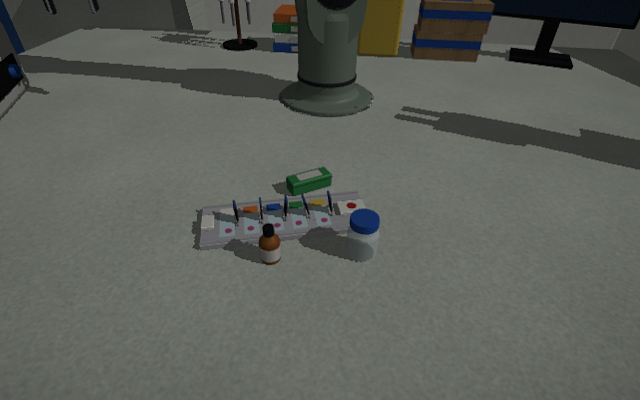

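The top picture shows the red dot at (267,228) and the end pad at (427,179), with the clips between them. The jar is at (250,158), the bottle at (348,140) and the green box at (326,278). In the scene view the clips stand between the end pad at left (208,222) and the red dot at right (351,206).

```bash
cat > h.py <<'E'
import numpy as np,cv2
def ray(f,uv,z):
    fl=200/np.tan(np.radians(f["vfov"]/2));K=np.array([[fl,0,f["cx"]],[0,fl,f["cy"]],[0,0,1]])
    p=cv2.undistortPoints(np.array([[uv]],float),K,np.array(f["distortion"]))[0,0]
    V=np.array(f["view"]);d=V[:3,:3].T@np.array([p[0],-p[1],-1]);c=-V[:3,:3].T@V[:3,3]
    return c+d*(z-c[2])/d[2]
E
python3 - <<'E'
from workcell import bot
from h import *
from scipy.spatial.transform import Rotation as R
P={}
for c,roi in(("top",(205,250,240,295)),("scene",(195,215,335,365))):
    f=bot.grab_frame(c);im=f["img"].astype(int);r0,r1,c0,c1=roi
    s=im[r0:r1,c0:c1];m=(s[...,0]>2*s[...,1])&(s[...,0]>70);y,x=np.nonzero(m)
    uv=(x.mean()+c0,y.mean()+r0);a=ray(f,uv,.02)
    e={"top":(165,193,414,441),"scene":(212,232,199,217)}[c]
    r0,r1,c0,c1=e;s=im[r0:r1,c0:c1];g=s.min(2);m=(g>np.percentile(g,60)).astype(np.uint8)
    n,l,st,ce=cv2.connectedComponentsWithStats(m);k=1+st[1:,4].argmax();uv2=ce[k]+[c0,r0];b=ray(f,uv2,.02)
    d=a-b;print(c,uv,uv2,st[k],a,b,np.linalg.norm(d),"yaw",np.arctan2(-d[0],d[1]))
    cv2.imwrite(f"pics/c_{c}.png",cv2.resize(f["img"][140:300,200:460,::-1] if c=="top" else f["img"][160:280,180:400,::-1],None,fx=3,fy=3,interpolation=2))
E
```

```text
top (np.float64(267.28915662650604), np.float64(227.4578313253012)) [426.42033898 177.62711864] [  3   1  20  24 295] [0.55499489 0.09510815 0.02      ] [ 0.63017441 -0.1516251   0.02      ] 0.2579326638332886 yaw 0.29576271936848497
scene (np.float64(350.94444444444446), np.float64(205.05555555555554)) [207.56115108 221.46043165] [  2   3  13  13 139] [0.55507231 0.09654508 0.02      ] [ 0.63330364 -0.14971289  0.02      ] 0.2583856194110572 yaw 0.30759740672361263
```

View pics/c_top.png

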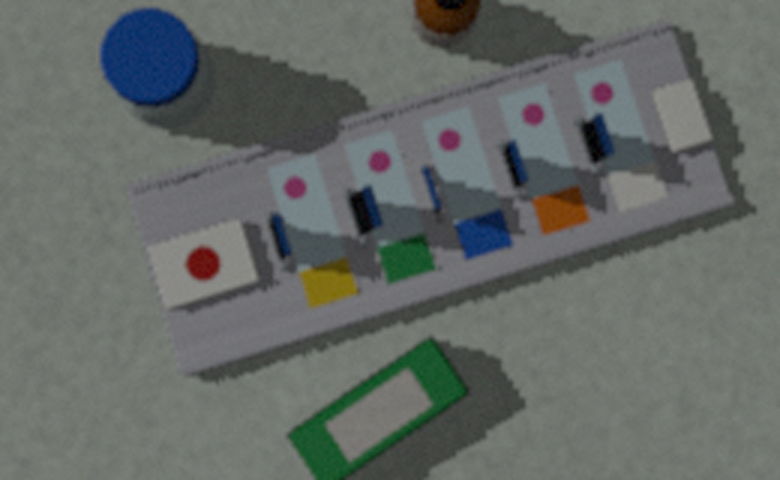

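View pics/c_scene.png

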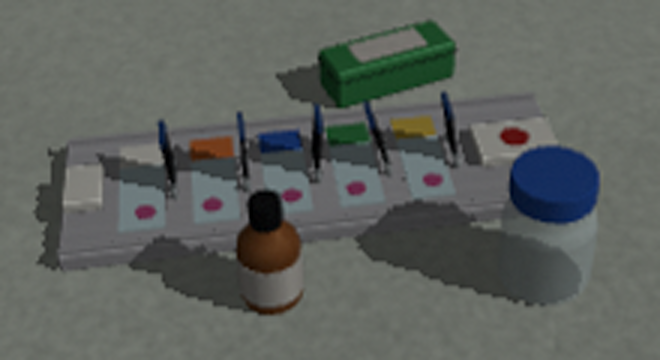

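apply_moves(claw=[0,0,0,0,0,0,0,0,0,0,0,0,0,0,0,0,0,0,0,0], xyz=[[0.0335,-0.0157,0],[0.0335,-0.0157,0],[0.0335,-0.0157,0],[0.0335,-0.0157,0],[0.0335,-0.0157,0],[0.0335,-0.0157,0],[0.0335,-0.0157,0],[0.0335,-0.0157,0],[0.0335,-0.0157,0],[0.0335,-0.0157,0],[0.0233,-0.0395,0],[0.0233,-0.0395,0],[0.0233,-0.0395,0],[0.0233,-0.0395,0],[0.0233,-0.0395,0],[0.0233,-0.0395,0],[0.0233,-0.0395,0],[0.0233,-0.0395,0],[0.0233,-0.0395,0],[0.0233,-0.0395,0]], twist=[[0,0,-0.014],[0,0,0],[0,0,0],[0,0,0],[0,0,0],[0,0,0],[0,0,0],[0,0,0],[0,0,0],[0,0,0],[0,0,0],[0,0,0],[0,0,0],[0,0,0],[0,0,0],[0,0,0],[0,0,0],[0,0,0],[0,0,0],[0,0,0]], force=20)

```text
clock: 3.3
position: [0.5563, 0.0975, 0.1953]
tool_rot: [3.141, -0.0, 0.301]
force: [0.7, -0.8, 1.3]
grip_width: 0.0
finger_force: 0.0
```

apply_moves(claw=[0,0,0,0,0,0,0,0], xyz=[[-0.0017,0.001,0.025],[0,0,0.03],[0,0,0.03],[0,0,0.03],[0,0,0.025],[0,0,0.012],[0,0,0],[0,0,0]], twist=[[0,0,0],[0,0,0],[0,0,0],[0,0,0],[0,0,0],[0,0,0],[0,0,0],[0,0,0]])

```text
clock: 4.1
position: [0.5553, 0.0943, 0.0439]
tool_rot: [3.142, -0.001, 0.301]
force: [-0.5, -0.4, -0.3]
grip_width: -0.0001
finger_force: 0.0
```

Run:
```python
from workcell import bot
import cv2
s=bot.observe();print(s["clock"],s["position"],s["tool_rot"],s["force"])
a=bot.grab_frame("top")["img"][130:290,200:460,::-1];b=bot.grab_frame("scene")["img"][120:280,180:400,::-1]
a=cv2.resize(a,(780,300+0),interpolation=2) if 0 else cv2.resize(a,(480,295),interpolation=2)
b=cv2.resize(b,(480,349-50),interpolation=2)
cv2.imwrite("pics/near.png",cv2.vconcat([a,b]))
```

```text
4.1 [0.5552907  0.09433242 0.0439497 ] [ 3.14155042e+00 -8.25743473e-04  3.00727752e-01] [-0.47297908 -0.41125881 -0.3068686 ]
```

View pics/near.png

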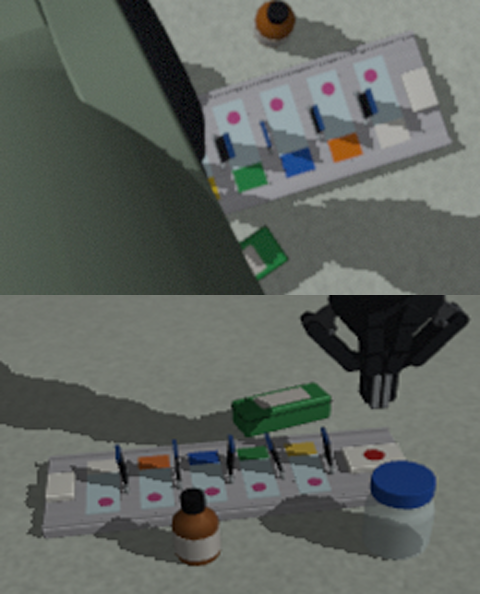

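The closed fingertips hang above the start pad: in the scene half they are at (378,405) over the dot at (374,455). Next I touch down gently.

apply_moves(claw=[0,0,0,0,0], xyz=[[0,0,0.01],[0,0,0.009],[0,0,0.002],[0,0,0],[0,0,0]], twist=[[0,0,0],[0,0,0],[0,0,0],[0,0,0],[0,0,0]])

```text
clock: 4.7
position: [0.5548, 0.0942, 0.0221]
tool_rot: [-3.142, 0.0, 0.301]
force: [1.0, -0.0, 0.6]
grip_width: -0.0001
finger_force: 0.0
```

apply_moves(claw=[0,0,0], xyz=[[0,0,0.001],[0,0,0],[0,0,0]], twist=[[0,0,0],[0,0,0],[0,0,0]])

```text
clock: 5.0
position: [0.5548, 0.0942, 0.0212]
tool_rot: [3.142, -0.0, 0.301]
force: [-0.0, -0.7, -0.7]
grip_width: 0.0001
finger_force: 0.0
```

apply_moves(claw=[0,0,0], xyz=[[0,0,0.0005],[0,0,0],[0,0,0]], twist=[[0,0,0],[0,0,0],[0,0,0]])

```text
clock: 5.3
position: [0.5548, 0.0942, 0.0206]
tool_rot: [-3.142, 0.0, 0.301]
force: [0.3, -0.5, 0.0]
grip_width: 0.0002
finger_force: 0.0
```

apply_moves(claw=[0,0,0], xyz=[[0,0,0.0005],[0,0,0],[0,0,0]], twist=[[0,0,0],[0,0,0],[0,0,0]])

```text
clock: 5.6
position: [0.5547, 0.0942, 0.0201]
tool_rot: [-3.142, 0.0, 0.301]
force: [0.0, -0.9, -0.3]
grip_width: 0.0001
finger_force: 0.0
```

apply_moves(claw=[0,0,0], xyz=[[0,0,0.0005],[0,0,0],[0,0,0]], twist=[[0,0,0],[0,0,0],[0,0,0]])

```text
clock: 5.9
position: [0.5547, 0.0942, 0.0196]
tool_rot: [-3.142, 0.0, 0.301]
force: [-0.5, 0.5, 0.1]
grip_width: 0.0003
finger_force: 0.0
```

apply_moves(claw=[0,0,0], xyz=[[0,0,0.0005],[0,0,0],[0,0,0]], twist=[[0,0,0],[0,0,0],[0,0,0]])

```text
clock: 6.2
position: [0.5548, 0.0942, 0.0191]
tool_rot: [-3.142, 0.0, 0.301]
force: [-0.4, -0.4, 0.1]
grip_width: -0.0
finger_force: 0.0
```

Run:
```python
from workcell import bot
s=bot.observe();print(s["position"],s["force"],s["joint_efforts"],s["moment"])
```

```text
[0.55477278 0.09417397 0.01909768] [-0.4002768  -0.37870675  0.13127449] [-8.23852515e-04 -9.37017202e+01 -1.77934304e+00 -2.40719694e+01
  1.33990904e-02 -3.52199320e-03 -1.40388398e-03] [5.08259565e-05 6.06370269e-03 8.54335880e-03]
```

apply_moves(claw=[0,0], xyz=[[0,0,0.0005],[0,0,0]], twist=[[0,0,0],[0,0,0]])

```text
clock: 6.4
position: [0.5548, 0.0942, 0.0185]
tool_rot: [-3.142, 0.0, 0.301]
force: [0.4, 1.0, -0.2]
grip_width: 0.0001
finger_force: 0.0
```

apply_moves(claw=[0,0], xyz=[[0,0,0.0005],[0,0,0]], twist=[[0,0,0],[0,0,0]])

```text
clock: 6.6
position: [0.5547, 0.0942, 0.018]
tool_rot: [-3.142, 0.0, 0.301]
force: [0.4, -0.7, -0.4]
grip_width: -0.0005
finger_force: 0.0
```

apply_moves(claw=[0,0], xyz=[[0,0,0.0005],[0,0,0]], twist=[[0,0,0],[0,0,0]])

```text
clock: 6.8
position: [0.5547, 0.0942, 0.0175]
tool_rot: [-3.142, 0.0, 0.301]
force: [-0.3, 0.1, -0.9]
grip_width: -0.0002
finger_force: 0.0
```

apply_moves(claw=[0,0], xyz=[[0,0,0.0005],[0,0,0]], twist=[[0,0,0],[0,0,0]])

```text
clock: 7.0
position: [0.5548, 0.0942, 0.017]
tool_rot: [-3.142, 0.0, 0.301]
force: [0.1, 0.5, 0.5]
grip_width: 0.0002
finger_force: 0.0
```

Run:
```python
from workcell import bot
import cv2
b=bot.grab_frame("scene")["img"][140:260,280:400,::-1]
cv2.imwrite("pics/touch.png",cv2.resize(b,(600,600),interpolation=2))
print(bot.observe()["force"],bot.observe()["joint_efforts"])
```

```text
[-0.19607766 -0.46174063  0.4056364 ] [-3.76698663e-03 -9.38317537e+01 -1.75750103e+00 -2.39286196e+01
  1.57108752e-02 -1.18723128e-02 -3.31740142e-03]
```

View pics/touch.png

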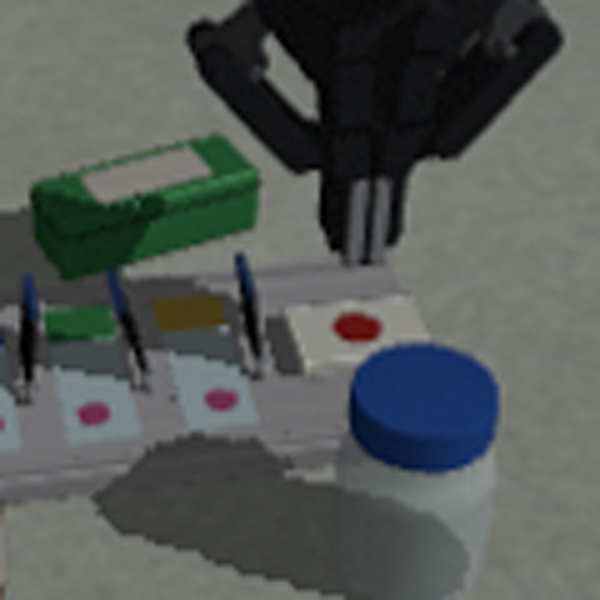

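The picture shows the fingertips at crop (365,262), about 13 px above where the reported pose should appear next to the dot at (358,328). There is no shadow next to them on the tray, so the tips really are about 25 mm higher than reported. I'll keep going down gently, watching the force.

apply_moves(claw=[0,0,0,0,0], xyz=[[0,0,0.001],[0,0,0.001],[0,0,0.001],[0,0,0.001],[0,0,0]], twist=[[0,0,0],[0,0,0],[0,0,0],[0,0,0],[0,0,0]])

```text
clock: 7.55
position: [0.5547, 0.0942, 0.013]
tool_rot: [-3.142, 0.0, 0.301]
force: [0.8, -0.7, 0.2]
grip_width: -0.0
finger_force: 0.0
```

Run:
```python
from workcell import bot
from h import *
s=bot.observe();f=bot.grab_frame("scene");fl=200/np.tan(np.radians(f["vfov"]/2));V=np.array(f["view"])
print(s["position"],s["force"])
def pr(p):
    c=V@np.r_[p,1];return f["cx"]+fl*c[0]/-c[2],f["cy"]-fl*c[1]/-c[2]
print(pr(s["position"]),pr(s["position"]+[.0105,.003,0]),pr(s["position"]+[.0105,.003,.027]),pr([.555,.095,.02]))
im=f["img"].astype(int)
for r in range(186,206): print(r,im[r,346:362].sum(1)//3)
```

```text
[0.55470733 0.094174   0.0129696 ] [ 0.75396894 -0.71876188  0.18793795]
(np.float64(349.41842794093384), np.float64(207.7886891096173)) (np.float64(350.8060160103428), np.float64(211.44897113875115)) (np.float64(351.856418120359), np.float64(199.84209787624127)) (np.float64(350.1139623871514), np.float64(204.96553313521719))
186 [ 12   9  12  44  80  89  81  13  48  91  84  50  19  28  79 123]
187 [ 17  12  16  43  80  89  81  13  48  90  83  38  16  42  99 125]
188 [ 16  12  17  50  87  86  70  19  57  91  82  29  12  46 106 125]
189 [ 11  10  17  53  90  86  61  21  60  88  82  29  17  62 119 123]
190 [  9   6  18  51  90  84  63  27  71  90  79  13  34  95 127 121]
191 [  1   3  18  55  90  84  49  28  74  87  86  88  99 116 122 121]
192 [ 64  50  38  61  89  82  43  29  74  86  91 108 119 121 121 121]
193 [ 96  92  64  62  88  84  31  34  84  86  93 112 117 123 121 122]
194 [111 107  69  56  71  66  35  46  82  82  98 117 119 124 121 121]
195 [116 115 105 102 104 103 100 102 105 106 109 116 115 119 119 117]
196 [115 115 116 116 115 116 116 115 114 113 112 113 112 113 123 116]
197 [112 112 111 112 112 111 111 112 111 112 111 111 110 112 119 121]
198 [112 112 111 112 110 112 112 112 113 112 110 110 110 109 108 106]
199 [112 112 111 111 112 109  97 100 106 113 122 130 138 145 141 125]
200 [122 127 135 145 143 131 127 127 130 131 136 140 143 147 146 138]
201 [136 139 143 149 149 144 142 142 141 140 140 140 139 139 140 139]
202 [141 137 111 110 102 101 108 131 144 141 140 140 140 140 139 140]
203 [137 106  63  63  50  52  59  84  99 119 143 140 139 139 139 141]
204 [116  59  42  44  45  44  45  41  47  77 119 142 140 140 139 139]
205 [101  37  44  44  46  47  45  44  42  56 103 143 140 140 139 140]
```

apply_moves(claw=[0,0,0], xyz=[[0,0,0.001],[0,0,0.0005],[0,0,0]], twist=[[0,0,0],[0,0,0],[0,0,0]])

```text
clock: 7.9
position: [0.5547, 0.0942, 0.0115]
tool_rot: [-3.142, 0.0, 0.301]
force: [-0.8, 0.2, -0.5]
grip_width: 0.0004
finger_force: 0.0
```

apply_moves(claw=[0,0,0], xyz=[[0,0,0.001],[0,0,0.0005],[0,0,0]], twist=[[0,0,0],[0,0,0],[0,0,0]])

```text
clock: 8.2
position: [0.5547, 0.0941, 0.01]
tool_rot: [-3.142, 0.0, 0.301]
force: [0.5, 0.3, 0.3]
grip_width: 0.0001
finger_force: 0.0
```

apply_moves(claw=[0,0,0], xyz=[[0,0,0.001],[0,0,0.001],[0,0,0]], twist=[[0,0,0],[0,0,0],[0,0,0]])

```text
clock: 8.5
position: [0.5547, 0.0942, 0.008]
tool_rot: [-3.142, 0.0, 0.301]
force: [-0.1, -0.5, 0.3]
grip_width: -0.0001
finger_force: 0.0
```

Run:
```python
from workcell import bot
import cv2
b=bot.grab_frame("scene")["img"][150:230,310:390,::-1];a=bot.grab_frame("top")["img"][130:290,200:360,::-1]
cv2.imwrite("pics/touch2.png",cv2.hconcat([cv2.resize(x,(400,400),interpolation=2) for x in (b,a)]))
```

```text
(no output)
```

View pics/touch2.png

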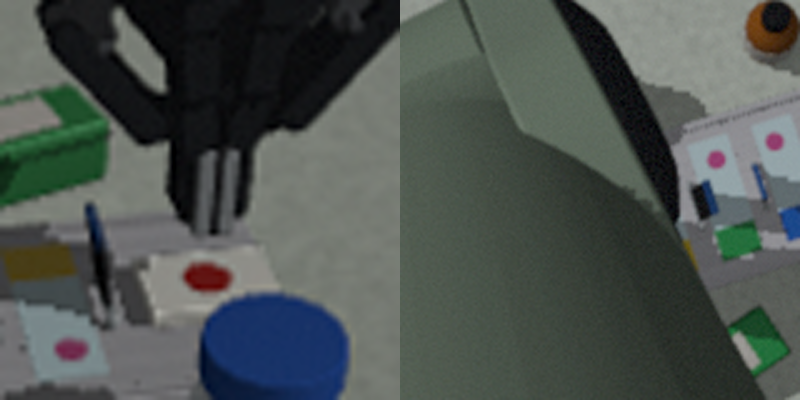

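The tips at crop (215,235) are still about 8 px above the dot at (208,277) and show no contact, so they are still in the air over the pad. I'll continue down.

apply_moves(claw=[0,0,0,0,0], xyz=[[0,0,0.0015],[0,0,0.0015],[0,0,0.0015],[0,0,0.0015],[0,0,0]], twist=[[0,0,0],[0,0,0],[0,0,0],[0,0,0],[0,0,0]])

```text
clock: 9.1
position: [0.5546, 0.0941, 0.0019]
tool_rot: [-3.142, 0.0, 0.301]
force: [-0.3, 0.2, -0.3]
grip_width: -0.0002
finger_force: 0.0
```

Run:
```python
from workcell import bot
s=bot.observe();f=bot.grab_frame("scene");print(s["position"],s["force"])
im=f["img"].astype(int)
for r in range(192,206): print(r,im[r,346:362].sum(1)//3)
```

```text
[0.55464589 0.09413448 0.00186389] [-0.3495842   0.192407   -0.32917903]
192 [ 13  11  24  63  90  84  45  30  74  87  71  15  23  65 126 123]
193 [ 12   8  25  66  90  82  32  37  85  86  63  13  20  68 127 123]
194 [ 11  12  27  70  89  81  25  39  91  86  64  11  39  96 125 123]
195 [  9  10  32  73  90  83  25  39  90  83  49  12  57 116 121 117]
196 [  3   5  32  71  89  81  18  46  90  87  90  95 100 116 123 117]
197 [ 69  61  46  78  88  81  12  48  89  90 108 114 112 114 120 120]
198 [107  97  47  79  89  81  14  46  87  86 106 111 111 111 108 107]
199 [115 108  63  61  69  61  28  49  72  81 123 130 137 146 141 126]
200 [124 127 127 136 135 122 120 123 123 124 138 140 143 147 146 138]
201 [137 140 145 152 151 145 145 144 142 141 140 140 139 141 140 139]
202 [141 137 111 111 103 103 108 133 145 143 142 140 140 140 140 141]
203 [137 106  63  61  51  51  58  84  99 119 143 141 140 141 140 141]
204 [117  59  43  43  45  45  44  41  46  77 119 143 141 140 140 139]
205 [101  37  44  46  48  46  47  45  43  55 104 143 140 141 141 140]
```

apply_moves(claw=[0,0,0,0,0,0,0], xyz=[[0,0,0.001],[0,0,0.001],[0,0,0.001],[0,0,0.001],[0,0,0.001],[0,0,0.001],[0,0,0]], twist=[[0,0,0],[0,0,0],[0,0,0],[0,0,0],[0,0,0],[0,0,0],[0,0,0]])

```text
clock: 9.85
position: [0.5547, 0.0942, -0.0041]
tool_rot: [-3.142, 0.0, 0.301]
force: [-0.1, 0.0, -0.4]
grip_width: 0.0002
finger_force: 0.0
```

apply_moves(claw=[0,0,0], xyz=[[0,0,0.001],[0,0,0.001],[0,0,0]], twist=[[0,0,0],[0,0,0],[0,0,0]])

```text
clock: 10.15
position: [0.5547, 0.0942, -0.006]
tool_rot: [-3.142, 0.0, 0.301]
force: [-0.3, -0.4, 0.6]
grip_width: -0.0001
finger_force: 0.0
```

apply_moves(claw=[0,0,0], xyz=[[0,0,0.001],[0,0,0.0005],[0,0,0]], twist=[[0,0,0],[0,0,0],[0,0,0]])

```text
clock: 10.45
position: [0.5547, 0.0942, -0.0075]
tool_rot: [-3.142, 0.0, 0.301]
force: [0.5, 0.7, -0.3]
grip_width: -0.0005
finger_force: 0.0
```

apply_moves(claw=[0,0], xyz=[[0,0,0.0007],[0,0,0]], twist=[[0,0,0],[0,0,0]])

```text
clock: 10.65
position: [0.5547, 0.0942, -0.0082]
tool_rot: [-3.142, 0.0, 0.301]
force: [-0.1, 0.1, -0.1]
grip_width: -0.0001
finger_force: 0.0
```

apply_moves(claw=[0,0], xyz=[[0,0,0.0007],[0,0,0]], twist=[[0,0,0],[0,0,0]])

```text
clock: 10.85
position: [0.5547, 0.0942, -0.0089]
tool_rot: [-3.142, 0.0, 0.301]
force: [0.6, 0.2, 0.1]
grip_width: 0.0001
finger_force: 0.0
```

Run:
```python
from workcell import bot
s=bot.observe();f=bot.grab_frame("scene");print(s["position"],s["force"])
im=f["img"].astype(int)
for r in range(198,212): print(r,im[r,346:362].sum(1)//3)
```

```text
[ 0.55473489  0.09417482 -0.00887318] [0.60861724 0.21126414 0.09889192]
198 [ 11  11  42  82  90  81  12  48  92  82  31  13  41  96 109 107]
199 [ 12  13  43  81  88  70  19  57  91  81  28  16  74 147 143 127]
200 [ 10  14  45  88  86  62  19  60  90  81  49  49 109 151 147 139]
201 [  8  19  49  91  86  63  24  70  87  94 124 124 135 141 141 139]
202 [ 64  50  54  90  84  51  29  76  87 100 146 144 142 142 140 140]
203 [ 76  52  62  92  85  46  29  73  82 101 146 142 141 140 141 141]
204 [ 63  35  53  69  63  40  36  56  63  78 120 142 141 141 140 140]
205 [ 55  19  29  32  34  43  44  44  44  55 104 143 141 140 140 141]
206 [ 67  63  36  38  40  47  46  43  41  64 117 143 140 141 141 141]
207 [127 121  68  36  42  42  43  41  49  94 137 143 143 143 145 144]
208 [143 141 126 118  97 101 100 106 125 134 146 145 141 113 116 117]
209 [140 141 143 142 133 136 136 139 148 142 111 106  97  69  74  73]
210 [139 140 140 140 142 139 142 139 112  97  67  61  54  55  55  55]
211 [145 155 159 161 161 158 146 109  68  55  55  56  57  56  58  57]
```

apply_moves(claw=[0,0], xyz=[[0,0,0.0007],[0,0,0]], twist=[[0,0,0],[0,0,0]])

```text
clock: 11.1
position: [0.5547, 0.0942, -0.0096]
tool_rot: [-3.142, 0.0, 0.301]
force: [-0.7, -0.2, 1.0]
grip_width: -0.0002
finger_force: 0.0
```

apply_moves(claw=[0,0], xyz=[[0,0,0.0007],[0,0,0]], twist=[[0,0,0],[0,0,0]])

```text
clock: 11.3
position: [0.5547, 0.0942, -0.0103]
tool_rot: [-3.142, 0.0, 0.301]
force: [-0.6, -0.1, 0.3]
grip_width: 0.0001
finger_force: 0.0
```

apply_moves(claw=[0,0], xyz=[[0,0,0.0005],[0,0,0]], twist=[[0,0,0],[0,0,0]])

```text
clock: 11.5
position: [0.5547, 0.0942, -0.0107]
tool_rot: [-3.142, 0.0, 0.301]
force: [0.8, 0.0, -0.2]
grip_width: -0.0005
finger_force: 0.0
```

apply_moves(claw=[0,0], xyz=[[0,0,0.0006],[0,0,0]], twist=[[0,0,0],[0,0,0]])

```text
clock: 11.7
position: [0.5547, 0.0942, -0.0114]
tool_rot: [-3.142, 0.0, 0.301]
force: [-0.7, 0.7, 0.4]
grip_width: -0.0001
finger_force: 0.0
```

apply_moves(claw=[0,0], xyz=[[0,0,0.0006],[0,0,0]], twist=[[0,0,0],[0,0,0]])

```text
clock: 11.9
position: [0.5547, 0.0942, -0.012]
tool_rot: [-3.142, 0.0, 0.301]
force: [0.3, 0.4, -0.0]
grip_width: 0.0002
finger_force: 0.0
```

apply_moves(claw=[0,0], xyz=[[0,0,0.0006],[0,0,0]], twist=[[0,0,0],[0,0,0]])

```text
clock: 12.1
position: [0.5547, 0.0942, -0.0126]
tool_rot: [-3.142, 0.0, 0.301]
force: [0.3, -0.1, 0.6]
grip_width: -0.0002
finger_force: 0.0
```

apply_moves(claw=[0,0], xyz=[[0,0,0.0006],[0,0,0]], twist=[[0,0,0],[0,0,0]])

```text
clock: 12.3
position: [0.5547, 0.0942, -0.0132]
tool_rot: [-3.142, 0.0, 0.301]
force: [-0.2, 0.3, 1.1]
grip_width: 0.0002
finger_force: 0.0
```

apply_moves(claw=[0,0], xyz=[[0,0,0.0006],[0,0,0]], twist=[[0,0,0],[0,0,0]])

```text
clock: 12.5
position: [0.5547, 0.0942, -0.0138]
tool_rot: [-3.142, 0.0, 0.301]
force: [-0.0, 0.0, -0.0]
grip_width: -0.0001
finger_force: 0.0
```

Run:
```python
from workcell import bot
import cv2
s=bot.observe();f=bot.grab_frame("scene");print(s["position"],s["force"])
im=f["img"]
cv2.imwrite("pics/t3.png",cv2.resize(im[175:225,325:385,::-1],(600,500),interpolation=cv2.INTER_NEAREST))
```

```text
[ 0.554736    0.09418006 -0.0137856 ] [-0.01757221  0.0160592  -0.0177041 ]
```

View pics/t3.png

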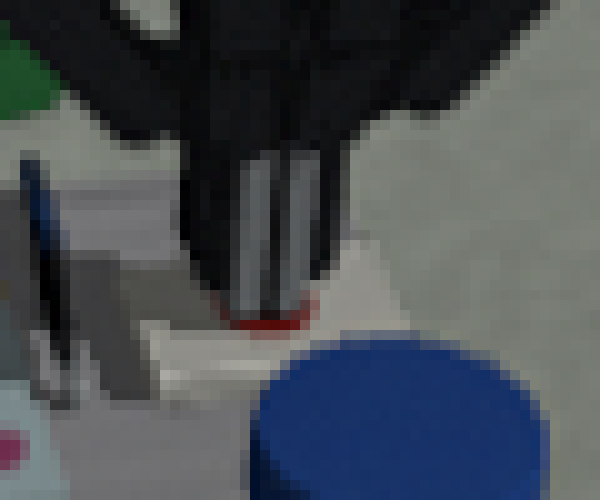

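The tips at crop (262,315) are over the red dot, with its lower rim still visible at (270,325). They are almost touching and laterally well placed.

apply_moves(claw=[0,0], xyz=[[0,0,0.0006],[0,0,0]], twist=[[0,0,0],[0,0,0]])

```text
clock: 12.75
position: [0.5547, 0.0942, -0.0144]
tool_rot: [-3.142, 0.0, 0.301]
force: [0.1, 0.3, 0.2]
grip_width: 0.0003
finger_force: 0.0
```

apply_moves(claw=[0,0], xyz=[[0,0,0.0005],[0,0,0]], twist=[[0,0,0],[0,0,0]])

```text
clock: 12.95
position: [0.5547, 0.0942, -0.0149]
tool_rot: [-3.142, 0.0, 0.301]
force: [-0.1, -0.4, 0.3]
grip_width: 0.0003
finger_force: 0.0
```

apply_moves(claw=[0,0], xyz=[[0,0,0.0005],[0,0,0]], twist=[[0,0,0],[0,0,0]])

```text
clock: 13.15
position: [0.5547, 0.0942, -0.0154]
tool_rot: [-3.142, 0.0, 0.301]
force: [0.4, -0.3, -0.3]
grip_width: -0.0001
finger_force: 0.0
```

apply_moves(claw=[0,0], xyz=[[0,0,0.0005],[0,0,0]], twist=[[0,0,0],[0,0,0]])

```text
clock: 13.35
position: [0.5548, 0.0942, -0.0158]
tool_rot: [-3.142, 0.0, 0.301]
force: [-0.3, 0.7, -0.4]
grip_width: -0.0002
finger_force: 0.0
```

apply_moves(claw=[0,0], xyz=[[0,0,0.0005],[0,0,0]], twist=[[0,0,0],[0,0,0]])

```text
clock: 13.55
position: [0.5548, 0.0942, -0.0161]
tool_rot: [3.142, -0.0, 0.301]
force: [-2.2, -0.0, 5.3]
grip_width: -0.0002
finger_force: 2.7
```

apply_moves(claw=[0,0], xyz=[[0,0,0.0005],[0,0,0]], twist=[[0,0,0],[0,0,0]])

```text
clock: 13.75
position: [0.5548, 0.0942, -0.0161]
tool_rot: [3.141, -0.0, 0.301]
force: [-4.5, -0.2, 14.6]
grip_width: 0.0003
finger_force: 7.8
```

Contact was found at commanded z ≈ -0.0161. I'll back off 0.9 mm and start the stroke along tool +y, which is tray -y.

apply_moves(claw=[0,0,0,0,0,0,0,0,0,0,0,0,0,0], xyz=[[0,0,-0.0009],[0,0,0],[0,0.004,0],[0,0.005,0],[0,0.005,0],[0,0.005,0],[0,0.005,0],[0,0.005,0],[0,0.005,0],[0,0.005,0],[0,0.005,0],[0,0.005,0],[0,0.005,0],[0,0.005,0]], twist=[[0,0,0],[0,0,0],[0,0,0],[0,0,0],[0,0,0],[0,0,0],[0,0,0],[0,0,0],[0,0,0],[0,0,0],[0,0,0],[0,0,0],[0,0,0],[0,0,0]])

```text
clock: 15.15
position: [0.5724, 0.0373, -0.0159]
tool_rot: [3.142, 0.0, 0.301]
force: [-0.0, 0.6, 0.4]
grip_width: 0.0002
finger_force: 0.1
```

Run:
```python
from workcell import bot
import cv2
s=bot.observe();f=bot.grab_frame("scene");print(s["position"],s["force"])
cv2.imwrite("pics/t4.png",cv2.resize(f["img"][150:260,190:390,::-1],(800,440),interpolation=2))
```

```text
[ 0.57237608  0.03731835 -0.01589083] [-0.04789594  0.64013597  0.41101199]
```

View pics/t4.png

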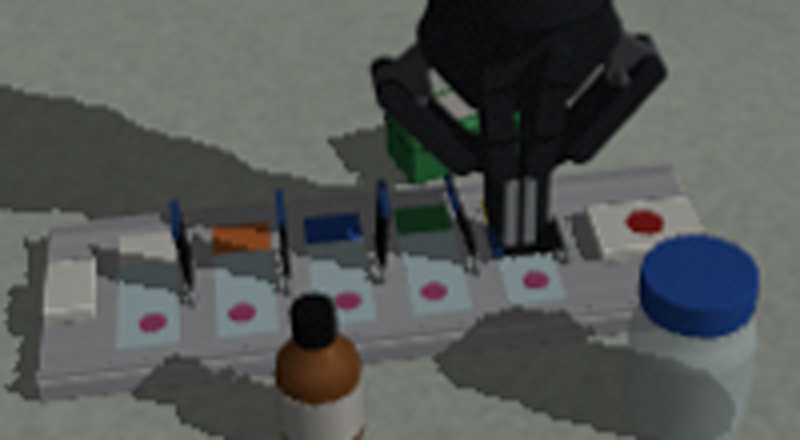

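Clip 1 lies folded under the tips at (522,245) and clips 2 to 5 are untouched. The force is about 0.5 N, so I continue.

apply_moves(claw=[0,0,0,0,0,0,0,0,0,0,0,0,0,0,0,0,0,0], xyz=[[0,0.005,0],[0,0.005,0],[0,0.005,0],[0,0.005,0],[0,0.005,0],[0,0.005,0],[0,0.005,0],[0,0.005,0],[0,0.005,0],[0,0.005,0],[0,0.005,0],[0,0.005,0],[0,0.005,0],[0,0.005,0],[0,0.005,0],[0,0.005,0],[0,0.005,0],[0,0.005,0]], twist=[[0,0,0],[0,0,0],[0,0,0],[0,0,0],[0,0,0],[0,0,0],[0,0,0],[0,0,0],[0,0,0],[0,0,0],[0,0,0],[0,0,0],[0,0,0],[0,0,0],[0,0,0],[0,0,0],[0,0,0],[0,0,0]])

```text
clock: 17.0
position: [0.599, -0.0486, -0.0159]
tool_rot: [3.142, 0.0, 0.301]
force: [-0.9, 0.1, 0.3]
grip_width: 0.0
finger_force: 0.3
```

apply_moves(claw=[0,0,0,0,0,0,0,0,0,0,0,0,0,0,0,0,0,0,0], xyz=[[0,0.005,0],[0,0.005,0],[0,0.005,0],[0,0.005,0],[0,0.005,0],[0,0.005,0],[0,0.005,0],[0,0.005,0],[0,0.005,0],[0,0.005,0],[0,0.005,0],[0,0.005,0],[0,0.005,0],[0,0.005,0],[0,0.005,0],[0,0.005,0],[0,0.005,0],[0,0.005,0],[0,0,0]], twist=[[0,0,0],[0,0,0],[0,0,0],[0,0,0],[0,0,0],[0,0,0],[0,0,0],[0,0,0],[0,0,0],[0,0,0],[0,0,0],[0,0,0],[0,0,0],[0,0,0],[0,0,0],[0,0,0],[0,0,0],[0,0,0],[0,0,0]])

```text
clock: 18.9
position: [0.6257, -0.1351, -0.016]
tool_rot: [3.141, 0.0, 0.3]
force: [-1.4, -0.4, 0.2]
grip_width: -0.0001
finger_force: 0.1
```

apply_moves(claw=[0,0,0,0,0,0,0,0,0,0,0,0,0], xyz=[[0,0,-0.004],[0,0,-0.015],[0,0,-0.03],[0,0,-0.04],[0,0,-0.04],[0,0,-0.04],[-0.01,0.03,-0.01],[-0.01,0.03,0],[-0.01,0.03,0],[-0.01,0.03,0],[-0.01,0.03,0],[-0.01,0.02,0],[0,0,0]], twist=[[0,0,0],[0,0,0],[0,0,0],[0,0,0],[0,0,0],[0,0,0],[0,0,0],[0,0,0],[0,0,0],[0,0,0],[0,0,0],[0,0,0],[0,0,0]])

```text
clock: 20.2
position: [0.6174, -0.3179, 0.1641]
tool_rot: [3.14, 0.0, 0.297]
force: [-1.2, -0.1, 0.0]
grip_width: 0.0001
finger_force: 0.0
```

Run:
```python
from workcell import bot
from h import *
f=bot.grab_frame("top");g=bot.grab_frame("scene");im=f["img"].astype(int)
s=im[205:250,240:295];y,x=np.nonzero((s[...,0]>2*s[...,1])&(s[...,0]>70));print("dot",x.mean()+240,y.mean()+205)
a=cv2.resize(f["img"][140:260,230:450,::-1],(550,300),interpolation=2);b=cv2.resize(g["img"][160:280,180:400,::-1],(550,300),interpolation=2)
cv2.imwrite("pics/end.png",cv2.vconcat([a,b]))
```

```text
dot 268.6144578313253 226.9156626506024
```

View pics/end.png

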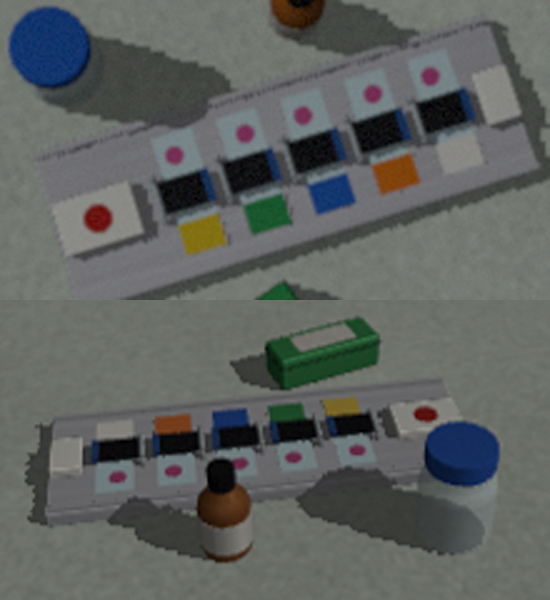

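```bash
python3 -c "
from workcell import bot
print(bot.job_done())"
```

```text
the job is handed in; nothing more can be done
None
```

All five clips look folded flat in the final pictures, stroked in one pass from the red-dot end, with the jar, bottle and box not touched and the hand clear at about 20 s. However, the tray seems to have slid about 2 mm along the stroke, and the touchdown on the start pad briefly reached about 15 N.

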